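# Clamp a spacer bush in the cam clamp and hold the lever at highest lift

### The arm

A 7-joint arm with a two-finger parallel gripper is mounted at the origin on a cart in front of the work surface, level with it; the furniture and walls round the work are solid. World frame = base frame: x ahead of the robot, y to its left, z up, the work surface at z = 0. Lengths are in mm, angles in rad, forces in N, time in s.
With the tool pointing down it reaches from about 400 to 925 mm from the base axis. Payload 5.6 kg.
Tool frame: the origin (TCP) lies at the very end of the fingers, on their centre line; the grasp point (between the pads) lies grip_depth behind it (grip_depth is the distance from the TCP to the grasp point, in mm); z points along the fingers, y is the line along which they close (so a half turn about z gives the same grasp; the last joint's range is limited). The gripper opens to 85 mm and grips with 20 to 120 N. Pads are 22 mm wide; open, the fingers measure 114 mm over their backs; the gripper's body (76 mm by 85 mm) begins 54 mm behind the grasp point. The pads swing forward as they close: fully open they stand 13 mm farther back than shut.
Start: joints at [1.14, 0.468, -0.012, 1.603, 0.006, 1.071, -0.056], TCP at [245.76, -601.756, 231.29] pointing down, gripper open.
Joint ranges: [-2.53, 2.53], [-0.31, 2.02], [-1.57, 1.55], [0.28, 2.44], [-1.29, 4.43], [0.15, 1.84], [-2.92, 2.92]. Speed limits (rad/s): [2.57, 2.57, 3.14, 3.14, 3.14, 3.14, 3.14].

### API

Orientations are given as a rotation vector (axis times angle).
In Python, from plant import observe, read_camera, finish_job, grip_depth gives the robot as it stands.
- The arm moves only by the tool send_rows, never from a script. Its arguments are lists of equal length, an entry for each row: "delta_pos": the shift along the tool's x, y, z in cm, a list of three; "yaw": the turn about the tool's z in degrees. A call has 1 to 5 rows; each row is the pose to reach, as a shift and turn from the pose commanded when the call began, along the tool's axes at that moment; what a row does not reach only later rows make up. A row lasts 1/10 s, in which the tool goes at most 50 mm and 8.59 degrees, less where a joint would pass 70% of its speed; a pose out of reach is approached as far as the arm can. A call with a gripper value outside its range is refused whole. "fingers" is the closure, from 0 (fully open) to 1 (shut), set as the call begins (left out, the last holds). The fingers move at their own pace and stop on an object; "squeeze" is the grip in N (left out, the last holds). Time passes only in rows, so rows that repeat a pose let the fingers close. It gives the time, the measured TCP pose, the force, the opening and the grip force at its end, in the units of the state.
- observe(): the state, without advancing time (a new reading comes with each control period).
- read_camera(name): name is "scene" or "top" or "wrist"; returns a dict with "pixels" (384x512x3 uint8, red, green, blue), "fov_y" (degrees; the focal length in pixels is half the picture's height over the tangent of half this angle, whatever the lens; pixels are square), "cx", "cy" (the principal point, pixels), "dist_coeffs" ([k1, k2, p1, p2, k3] as OpenCV has them; the pictures are not rectified), "T" (4x4, takes a point from camera to world coordinates); the wrist camera has in their place "hand_eye" (4x4, takes a point from camera to tool coordinates, whose origin is the TCP and whose axes are the flange's). Camera axes: x right, y down, z forward; pixel columns grow to the right and rows downward; lengths in mm; the calibration is good to about 2 mm. A picture is of the moment at which its call begins: read the wrist's pose just before it. There is no depth.
- finish_job(): hands the job in; it is judged then, once.
The state is a dict: "time": time; "q": joint angles; "joint_vel": joint speeds; "joint_efforts": joint torques, N m; "ee_pos": TCP position; "eef_rot": TCP orientation; "contact_force": force on the tool from outside, world axes, zero at the start; "ft_torque": the same for the moment, N m; "width": finger opening in mm; "finger_force": force on a finger pad.
Only numpy, scipy, OpenCV 4.12 (cv2) and the standard library are available. Lean on these libraries where they do the work, as an engineer would, in place of code of your own. Each camera call takes 0.05 s, during which the arm holds its last target. There are 200 camera calls.

### The job

Thread the taller of the two loose spacer bushes over the upright post of the cam clamp until it sits fully down, and let go of it. Then take the clamp's lever by its upright black grip and swing it to the cam's highest lift, where the lever lies in line over the index lug of the base and the cam presses the bush hardest against the post; the lever is sprung, so finish while still holding it there by the grip. Leave the short bush, the flux tin and the tip cleaner where they are.

Things in the scene. Friction and masses are not known exactly. Their poses are not given: they have to be found in the camera images.
- tall_bush: loose plain steel bush (thick ring) of 36 mm outside diameter, 21 mm bore, 36 mm tall, about 0.14 kg, standing upright on the right-hand desk; origin at the centre of its underside, z along the bore, up. It is the taller of two bushes alike in diameter.
- short_bush: loose plain steel bush of the same 36 mm diameter and 21 mm bore but only 20 mm tall, standing on the right-hand desk; origin at the centre of its underside. Not to be used.
- clamp: the cam clamp, fixed on the left-hand desk; in a row along its local x: spring block, upright post on a small sprung carriage, eccentric cam with lever. Grey base plate 160 x 96 x 10 mm; origin at desk height on the base's long centre line (plate from local x -90 to +70 mm), x from the post to the cam, z up. Only the lever's grip stands higher than 50 mm above the desk.
- post_foot (a point): foot of the clamp's upright steel post: on its axis at the carriage's top face, 14 mm above the desk, at the clamp's local x -35 mm. The post is 17 mm in diameter, tapered at the tip, 30 mm tall from here. A seated bush has its origin here. At rest the cam's edge is 24 mm from the post's axis on the +x side, so lower the bush with the fingers closing along the clamp's local y.
- lever_pivot (a point): on the vertical axis about which the lever turns, at the clamp's local x +21 mm, 56 mm from the post, 40 mm above the desk (mid-height of the lever's bar)
- lug_end (a point): end of the index lug, a 16 mm wide finger of the base plate that sticks out in the clamp's local +y; this point lies 93 mm from the pivot's axis, 10 mm above the desk. Seen from above, the lever covers the lug's centre line at highest lift.
- lever_grip: black upright round grip at the end of the lever, 18 mm in diameter, from 46 to 85 mm above the desk, free to spin on its own vertical axis, 110 mm from the pivot's axis; the lever's bar below it ends 45 mm above the desk. Origin on the grip's axis at desk height.
- grip_mid (a point): middle of the grip, on its axis, 68 mm above the desk: where to grip it from above
- lever (a joint): angle of the lever in rad, positive anticlockwise from above, 0 (rest, at a stop) to 1.85. The lever points along the clamp's local +x turned anticlockwise by (0.35 + this value). Highest lift at 1.22, where the lever points along local +y, over the lug; beyond it the cam backs off again. A spring pulls it back to 0 (about 0.35 N m at highest lift, some 3 N at the grip).
- post (a joint): how far, in m, the cam pushes the bush and with it the sprung post (1400 N/m) away from the cam, along the clamp's local -x: 0 at rest, about 0.0032 at highest lift with a bush on the post, always 0 without one
- flux_tin: small round tin, 49 mm in diameter and 20 mm high, loose on the left-hand desk near the clamp, origin at its underside; leave it alone
- tip_cleaner: black round tip cleaner, 68 mm in diameter and 50 mm high, loose on the left-hand desk behind the clamp, origin at its underside; leave it alone

How it is judged (in metres and radians):
On the way, in this order (a step that is already met when the one before it is completed fails the run):
1. the tall bush sits fully down over the post, let go, the lever still at rest (horizontal distance between tall_bush and post_foot below 0.005 m and z of tall_bush in the frame of post_foot below 0.003 m and angle between tall_bush's own z axis and vertical below 0.1 rad and contact force between the fingers and tall_bush below 0.1 N and value of joint lever below 0.3 rad), for 0.2 s.
2. the lever is held at highest lift with the cam pressing the bush and the sprung post back (horizontal distance between tall_bush and post_foot below 0.005 m and z of tall_bush in the frame of post_foot below 0.003 m and angle between tall_bush's own z axis and vertical below 0.1 rad and value of joint lever between 1.07 and 1.37 rad and value of joint post above 0.002 m and contact force between the fingers and lever_grip above 0.5 N), for 0.2 s.
At the end, for the whole second after the job is handed in: Tall bush fully down over the post (axis within 5 mm, height 3 mm, tilt 0.1 rad), lever still and within 0.15 rad of 1.22, post pushed back over 2 mm, fingers holding the grip (over 0.5 N) and off the bush; short bush, flux tin and tip cleaner moved under 20 mm (all of step 2 and velocity of joint lever between -0.1 and 0.1 rad/s and contact force between the fingers and tall_bush below 0.1 N and distance of each of short_bush, flux_tin, tip_cleaner from where it was at the start of the episode below 0.02 m); the arm keeps its last pose, push and grip.
It fails at once if the short bush is disturbed (moved more than 20 mm) (distance of short_bush from where it was at the start of the episode above 0.02 m).
It fails at once if the flux tin is disturbed (moved more than 20 mm) (distance of flux_tin from where it was at the start of the episode above 0.02 m).
It fails at once if the tip cleaner is disturbed (moved more than 20 mm) (distance of tip_cleaner from where it was at the start of the episode above 0.02 m).
It also fails if it takes over 59 s, if anything falls off the work surface, if the arm or the gripper's body presses on something with over 40 N, if the wrist force passes 120 N, or if a joint passes its speed limit or range.

## Working session

There is one attempt and no reset: what is moved stays moved. The work goes in short steps, Python scripts to look and compute and a tool call to move; the robot and the scene stay as the last step left them, time stands still between calls to the robot, and variables do not carry over. Pictures are saved under pics/ and viewed, at most 12 in all, crops included, and the job is handed in when it is done.

Besides the shell and the picture viewer there is one more tool, called after "Request:" as name(argument=value, ...) on one line, values as JSON. send_rows: Moves the arm, as the interface text tells. Its arguments: {"type":"object","properties":{"delta_pos":{"type":"array"},"yaw":{"type":"array"},"fingers":{"type":"number"},"squeeze":{"type":"number"}},"required":["delta_pos","yaw"]}

```bash
mkdir -p pics; cat > h.py <<'E'
import numpy as np, cv2
from scipy.spatial.transform import Rotation as R
from plant import observe, read_camera, finish_job, grip_depth
def snap(name):
    s=observe(); c=read_camera(name); p=c["pixels"]
    f=p.shape[0]/2/np.tan(np.radians(c["fov_y"])/2)
    K=np.array([[f,0,c["cx"]],[0,f,c["cy"]],[0,0,1]])
    if "T" in c: T=np.array(c["T"])
    else:
        W=np.eye(4); W[:3,:3]=R.from_rotvec(s["eef_rot"]).as_matrix(); W[:3,3]=s["ee_pos"]; T=W@np.array(c["hand_eye"])
    return p,K,np.array(c["dist_coeffs"],float),T,s
def ray(px,K,D,T,z):
    n=cv2.undistortPoints(np.array(px,float).reshape(-1,1,2),K,D)[:,0]
    d=np.c_[n,np.ones(len(n))]@T[:3,:3].T; o=T[:3,3]
    return o+d*((z-o[2])/d[:,2])[:,None]
def proj(P,K,D,T):
    I=np.linalg.inv(T); r=cv2.Rodrigues(I[:3,:3])[0]
    return cv2.projectPoints(np.array(P,float).reshape(-1,1,3),r,I[:3,3],K,D)[0][:,0]
E
python3 - <<'E'
from h import *
print(observe(), grip_depth if not callable(grip_depth) else grip_depth())
for n in ["scene","top","wrist"]:
    p,K,D,T,s=snap(n); cv2.imwrite(f"pics/{n}0.png",p[:,:,::-1]); print(n,K[0,0],K[:2,2],D,T.round(3).tolist())
E
```

```text
{'time': 0.0, 'q': array([ 1.13998638,  0.46840928, -0.01162244,  1.60364667,  0.00601438,
        1.07140416, -0.0562936 ]), 'joint_vel': array([ 0.00033993,  0.00016192, -0.00297679, -0.00146663,  0.00068677,
        0.00067427, -0.001712  ]), 'joint_efforts': array([ 5.62538389e-04, -5.32384336e+01,  2.14435696e-02, -2.51302117e+01,
        1.13778852e-02,  7.69514503e-03, -3.86211340e-06]), 'ee_pos': array([ 245.53142647, -601.22247791,  230.3079734 ]), 'eef_rot': array([-3.08099109e+00, -6.04968486e-01,  7.54192101e-04]), 'contact_force': array([ 0.22338393, -0.09440005,  0.33128133]), 'ft_torque': array([-0.02582511,  0.04326048, -0.04001038]), 'finger_force': 0.0, 'width': 85.28216256263329} 18.700000000000003
scene 371.74497339610673 [254.05305421 187.27835142] [0.00780992 0.         0.         0.         0.        ] [[-0.9, -0.303, 0.314, 210.539], [-0.436, 0.639, -0.634, 808.957], [-0.008, -0.707, -0.707, 856.356], [0.0, 0.0, 0.0, 1.0]]
top 437.808498818699 [260.59793571 188.93341304] [-0.09202924  0.          0.          0.          0.        ] [[-0.007, -0.998, 0.068, 462.191], [-1.0, 0.007, -0.003, 114.371], [0.002, -0.068, -0.998, 1595.007], [0.0, 0.0, 0.0, 1.0]]
wrist 316.37840145204655 [256.80866834 185.79500069] [-0.00437747  0.          0.          0.          0.        ] [[0.378, -0.882, -0.281, 317.59], [-0.926, -0.361, -0.112, -571.974], [-0.002, 0.303, -0.953, 373.041], [0.0, 0.0, 0.0, 1.0]]
```

View pics/top0.png

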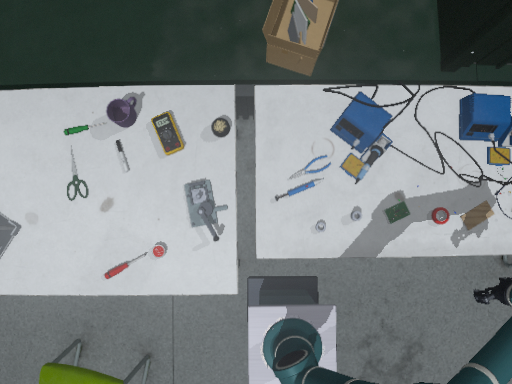

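View pics/scene0.png

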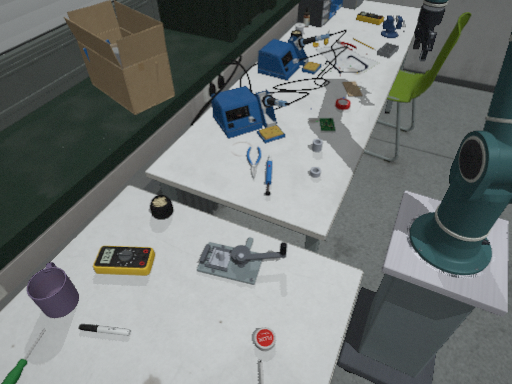

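View pics/wrist0.png

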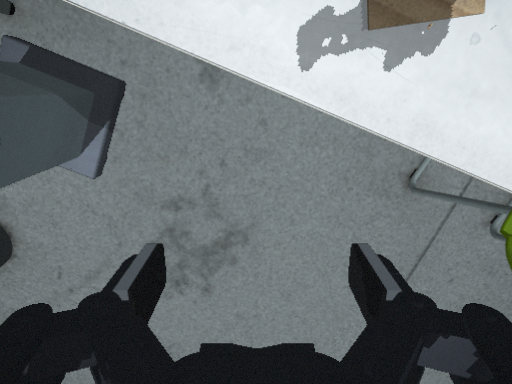

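Top view: bushes at about (320,226) and (356,214); clamp at (201,205), with the lever pointing down to a grip at (216,238); tin at (158,250); tip cleaner at (221,126). Scene view: the taller bush is at (317,146), the short one at (315,172). The wrist view shows only the floor and the desk edge.

```bash
python3 - <<'E'
from h import *
t=snap("top"); s=snap("scene")
for n,px,z in [("bushA",(320,226),20),("bushB",(356,214),36),("clamp",(201,205),10),("grip",(216,238),85),("tin",(158,250),20),("cleaner",(221,126),50)]:
    P=ray([px],*t[1:4],z)[0]; print(n,P.round(0),"in scene",proj(P,*s[1:4]).round(0))
a=cv2.resize(t[0][165:265,140:260],None,fx=5,fy=5,interpolation=cv2.INTER_CUBIC)
cv2.imwrite("pics/c1.png",a[:,:,::-1])
b=cv2.resize(s[0][220:300,180:310],None,fx=6,fy=6,interpolation=cv2.INTER_CUBIC)
cv2.imwrite("pics/c2.png",b[:,:,::-1])
E
```

```text
bushA [ 434. -103.   20.] in scene [[315. 170.]]
bushB [ 476. -230.   36.] in scene [[316. 141.]]
clamp [513. 326.  10.] in scene [[234. 261.]]
grip [397. 265.  85.] in scene [[284. 243.]]
tin [352. 480.  20.] in scene [[264. 337.]]
cleaner [794. 250.  50.] in scene [[162. 200.]]
```

View pics/c1.png

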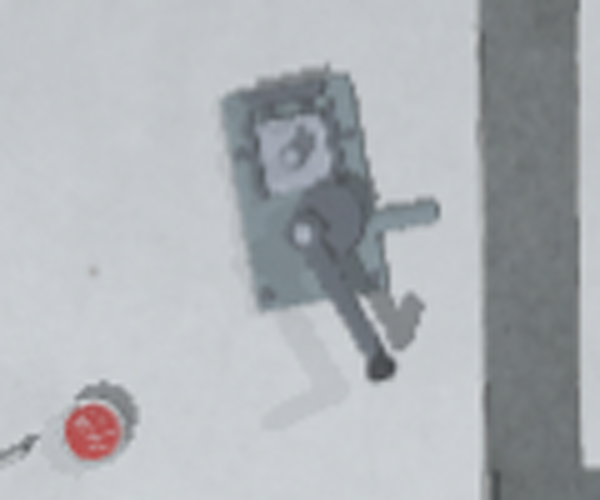

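Clamp local +x runs down the crop (toward the robot) and the lug points right. The pivot is near full-image pixel (200.6,211.4). Bush B, the far one, is the tall one: the scene view agrees. I'll hover above it next.

```bash
cat >> h.py <<'E'
def to(P,psi=None):
    s=observe(); M=R.from_rotvec(s["eef_rot"]).as_matrix(); d=M.T@(np.array(P,float)-s["ee_pos"])/10
    now=np.degrees(np.arctan2(M[1,0],M[0,0]))
    print("tcp",s["ee_pos"].round(1),"psi",now.round(2),"F",s["contact_force"].round(1),"w",round(s["width"],1),"t",round(s["time"],2))
    print("delta cm",d.round(2),"yaw",None if psi is None else round(now-psi,2))
E
python3 -c "
from h import *
to([476,-230,140],10.6)"
```

```text
tcp [ 245.6 -601.5  230.8] psi 22.22 F [ 0.3 -0.2  0.1] w 85.8 t 0.25
delta cm [ 35.37 -25.68   9.1 ] yaw 11.62
```

Request:
send_rows(delta_pos=[[4, -2.9, 0], [8, -5.8, 0], [12, -8.7, 0], [16, -11.6, 0], [20, -14.5, 0]], yaw=[2, 4, 6, 8, 11.6], fingers=0)

```text
time: 0.75
ee_pos: [376.8, -390.1, 231.4]
eef_rot: [3.128, 0.287, 0.0]
contact_force: [0.7, -0.0, 0.8]
width: 85.4
finger_force: 0.0
```

```bash
python3 -c "
from h import *
to([476,-230,140],10.6)"
```

```text
tcp [ 376.8 -390.1  231.4] psi 10.49 F [ 0.7 -0.   0.8] w 85.4 t 0.75
delta cm [ 12.66 -13.94   9.14] yaw -0.11
```

Request:
send_rows(delta_pos=[[3, -3.3, 2], [6, -6.6, 4], [9, -9.9, 6], [12.7, -14, 9.1], [12.7, -14, 9.1]], yaw=[0, 0, 0, 0, 0])

```text
time: 1.25
ee_pos: [476.3, -225.0, 138.1]
eef_rot: [-3.123, -0.302, 0.003]
contact_force: [-0.4, 0.6, 0.0]
width: 85.3
finger_force: 0.0
```

```bash
python3 -c "
from h import *
to([476,-230,140],10.6)
p,K,D,T,s=snap('wrist'); cv2.imwrite('pics/w1.png',p[:,:,::-1])
print(proj([[476,-230,0],[476,-230,36]],K,D,T))"
```

```text
tcp [ 476.3 -225.   138.1] psi 11.04 F [-0.4  0.6  0. ] w 85.3 t 1.25
delta cm [-0.13  0.48 -0.19] yaw 0.44
[[263.12355006 175.0244753 ]
 [263.75431001 187.06165665]]
```

View pics/w1.png

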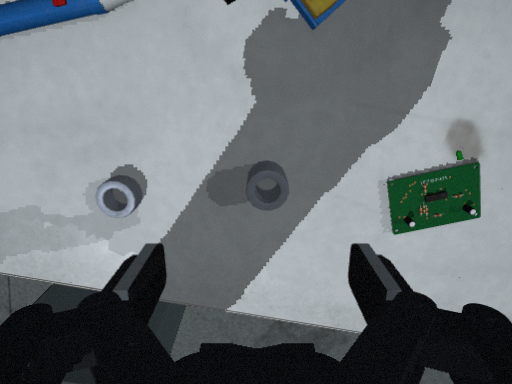

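The tall bush is at (267,187), in shadow; the short one is at (116,197). Measure the ring edges.

```bash
python3 -c "
from h import *
p,K,D,T,s=snap('wrist'); g=cv2.cvtColor(p,cv2.COLOR_RGB2GRAY)
print('row187',list(enumerate(g[187,238:298],238)))
print('col268',list(enumerate(g[155:216,268],155)))"|sed 's/np.uint8(\([0-9]*\))/\1/g'
```

```text
row187 [(238, 82), (239, 84), (240, 80), (241, 84), (242, 83), (243, 84), (244, 83), (245, 71), (246, 68), (247, 70), (248, 74), (249, 79), (250, 79), (251, 76), (252, 79), (253, 78), (254, 71), (255, 61), (256, 55), (257, 51), (258, 71), (259, 80), (260, 84), (261, 83), (262, 84), (263, 84), (264, 82), (265, 81), (266, 85), (267, 85), (268, 85), (269, 84), (270, 82), (271, 83), (272, 77), (273, 61), (274, 54), (275, 52), (276, 52), (277, 50), (278, 51), (279, 55), (280, 68), (281, 73), (282, 73), (283, 76), (284, 76), (285, 76), (286, 79), (287, 80), (288, 97), (289, 105), (290, 102), (291, 101), (292, 102), (293, 101), (294, 103), (295, 99), (296, 100), (297, 100)]
col268 [(155, 100), (156, 104), (157, 104), (158, 103), (159, 103), (160, 79), (161, 61), (162, 61), (163, 60), (164, 56), (165, 60), (166, 62), (167, 61), (168, 60), (169, 61), (170, 79), (171, 81), (172, 78), (173, 78), (174, 76), (175, 76), (176, 75), (177, 71), (178, 83), (179, 83), (180, 84), (181, 85), (182, 84), (183, 83), (184, 84), (185, 84), (186, 84), (187, 85), (188, 85), (189, 71), (190, 59), (191, 55), (192, 50), (193, 55), (194, 51), (195, 54), (196, 53), (197, 52), (198, 51), (199, 54), (200, 51), (201, 55), (202, 57), (203, 75), (204, 77), (205, 76), (206, 76), (207, 69), (208, 74), (209, 73), (210, 90), (211, 101), (212, 104), (213, 104), (214, 103), (215, 104)]
```

```bash
python3 -c "
from h import *
p,K,D,T,s=snap('wrist'); g=cv2.cvtColor(p,cv2.COLOR_RGB2GRAY)
print('row198',list(g[198,90:142]),'col117',list(g[165:225,116]))
for z in (36,20): print(z,ray([(266.7,189.8)],K,D,T,z),'w',np.ptp(ray([(245,187),(287.7,187)],K,D,T,z)[:,:2],axis=0),np.ptp(ray([(267,170),(267,209.7)],K,D,T,z)[:,:2],axis=0))
print(T.round(3))
t=snap('top'); c=snap('scene')
P=ray([(266.7,189.8)],K,D,T,36)[0]
print(proj([P,P-[0,0,36]],*c[1:4]),proj([P,P-[0,0,36]],*t[1:4]))
b=cv2.resize(c[0][120:190,280:350],None,fx=8,fy=8,interpolation=cv2.INTER_CUBIC)
cv2.imwrite('pics/c3.png',b[:,:,::-1])
"|sed 's/np.uint8(\([0-9]*\))/\1/g'
```

```text
row198 [156, 152, 141, 135, 143, 151, 163, 167, 154, 114, 73, 67, 67, 70, 70, 69, 67, 68, 67, 67, 66, 66, 67, 76, 78, 83, 79, 79, 80, 79, 81, 81, 79, 94, 126, 145, 154, 160, 170, 165, 135, 93, 69, 65, 72, 61, 63, 66, 121, 155, 172, 177] col117 [99, 101, 100, 98, 98, 100, 100, 100, 88, 62, 57, 62, 66, 64, 64, 72, 112, 133, 140, 148, 157, 161, 157, 117, 86, 81, 79, 80, 80, 80, 81, 80, 80, 79, 81, 75, 59, 54, 53, 53, 55, 56, 53, 55, 89, 127, 141, 146, 144, 148, 143, 151, 153, 156, 155, 156, 153, 155, 154, 156]
36 [[ 472.97565179 -236.53615139   36.        ]] w [ 6.597476   34.21328536] [33.58707482  6.78804742]
20 [[ 467.8249758  -238.01677319   20.        ]] w [ 7.02719751 36.44174135] [35.77474306  7.23018166]
[[ 1.88000e-01 -9.35000e-01 -2.99000e-01  5.52054e+02]
 [-9.82000e-01 -1.80000e-01 -5.50000e-02 -2.13804e+02]
 [-3.00000e-03  3.04000e-01 -9.53000e-01  2.81647e+02]
 [ 0.00000e+00  0.00000e+00  0.00000e+00  1.00000e+00]]
[[317.58936393 140.42221733]
 [316.46713695 148.31823393]] [[357.70747241 214.84696958]
 [355.51393118 214.93620119]]
```

View pics/c3.png

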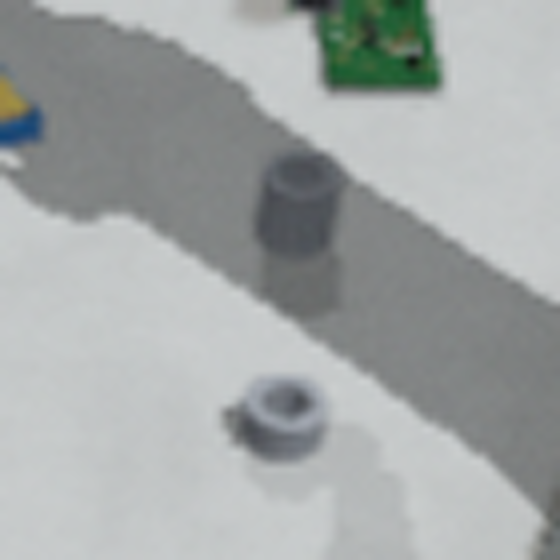

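The tall bush is confirmed (upper, crop (302,205)), with its top centre at about (473,-236.5). Descend and grip.

```bash
python3 -c "
from h import *
to([473,-236.5,8],10.6)"
```

```text
tcp [ 474.7 -233.   141. ] psi 10.47 F [ 0.7 -0.5 -0.3] w 85.4 t 1.5
delta cm [-0.24  0.3  13.3 ] yaw -0.13
```

```bash
python3 -c "
from h import *
for i in range(2):
    p,K,D,T,s=snap('wrist'); g=cv2.cvtColor(p,cv2.COLOR_RGB2GRAY)
    print(s['ee_pos'],s['joint_vel'].max(),proj([[473,-236.5,36]],K,D,T))
print('row',list(enumerate(g[190,236:296],236)));print('col',list(enumerate(g[155:216,266],155)))"|sed 's/np.uint8(\([0-9]*\))/\1/g'
```

```text
[ 474.74305577 -232.95897641  140.9557418 ] 0.012530957272810266 [[260.93032469 187.46709837]]
[ 474.67872027 -233.22225245  141.11216339] 0.004658505180379676 [[260.60981291 187.3180992 ]]
row [(236, 77), (237, 74), (238, 76), (239, 74), (240, 75), (241, 75), (242, 76), (243, 79), (244, 79), (245, 74), (246, 68), (247, 68), (248, 67), (249, 65), (250, 57), (251, 55), (252, 51), (253, 56), (254, 52), (255, 52), (256, 54), (257, 57), (258, 57), (259, 52), (260, 53), (261, 49), (262, 53), (263, 53), (264, 55), (265, 52), (266, 52), (267, 54), (268, 51), (269, 62), (270, 68), (271, 74), (272, 76), (273, 74), (274, 73), (275, 76), (276, 78), (277, 78), (278, 96), (279, 102), (280, 103), (281, 102), (282, 100), (283, 103), (284, 99), (285, 99), (286, 100), (287, 103), (288, 101), (289, 100), (290, 100), (291, 102), (292, 100), (293, 100), (294, 102), (295, 100)]
col [(155, 101), (156, 101), (157, 104), (158, 92), (159, 73), (160, 65), (161, 65), (162, 65), (163, 71), (164, 64), (165, 67), (166, 68), (167, 75), (168, 80), (169, 82), (170, 79), (171, 75), (172, 74), (173, 79), (174, 77), (175, 71), (176, 72), (177, 71), (178, 82), (179, 85), (180, 80), (181, 70), (182, 62), (183, 51), (184, 51), (185, 51), (186, 51), (187, 50), (188, 53), (189, 51), (190, 52), (191, 51), (192, 51), (193, 51), (194, 54), (195, 67), (196, 75), (197, 74), (198, 76), (199, 75), (200, 73), (201, 76), (202, 75), (203, 79), (204, 99), (205, 106), (206, 104), (207, 104), (208, 106), (209, 104), (210, 106), (211, 105), (212, 104), (213, 105), (214, 105), (215, 103)]
```

```bash
python3 -c "
from h import *
p,K,D,T,s=snap('wrist')
P=ray([(259.4,185.8)],K,D,T,36)[0];print(P)
to([P[0],P[1],8],10.6)"
```

```text
[ 474.13226987 -235.14765117   36.        ]
tcp [ 474.7 -232.8  141.1] psi 10.44 F [0.1 0.5 1.7] w 85.3 t 1.65
delta cm [-0.11  0.2  13.31] yaw -0.16
```

Request:
send_rows(delta_pos=[[-0.1, 0.2, 4], [-0.1, 0.2, 8], [-0.1, 0.2, 11], [-0.1, 0.2, 13.2], [-0.1, 0.2, 13.2]], yaw=[0, 0, 0, 0, 0])

```text
time: 2.15
ee_pos: [472.1, -233.3, 6.0]
eef_rot: [-3.126, -0.288, 0.007]
contact_force: [0.1, 0.6, -0.2]
width: 85.2
finger_force: 0.0
```

Request:
send_rows(delta_pos=[[0, 0, 0], [0, 0, 0]], yaw=[0, 0])

```text
time: 2.35
ee_pos: [475.5, -234.0, 9.8]
eef_rot: [3.127, 0.289, 0.004]
contact_force: [-0.0, 0.8, 0.7]
width: 85.0
finger_force: 0.0
```

Request:
send_rows(delta_pos=[[0, 0, 0], [0, 0, 0], [0, 0, 0], [0, 0, 0], [0, 0, 0]], yaw=[0, 0, 0, 0, 0], fingers=1, squeeze=40)

```text
time: 2.85
ee_pos: [474.9, -233.2, 8.9]
eef_rot: [3.128, 0.291, 0.001]
contact_force: [-1.1, 0.2, 4.7]
width: 33.8
finger_force: 39.8
```

Request:
send_rows(delta_pos=[[0, 0, 0], [0, 0, 0], [0, 0, 0], [0, 0, 0], [0, 0, 0]], yaw=[0, 0, 0, 0, 0])

```text
time: 3.35
ee_pos: [474.8, -233.2, 8.9]
eef_rot: [3.128, 0.291, 0.001]
contact_force: [-1.1, 1.4, 5.4]
width: 33.7
finger_force: 39.8
```

Gripped. Lift and compute the approach to the clamp.

Request:
send_rows(delta_pos=[[0, 0, -2], [0, 0, -6], [0, 0, -10], [0, 0, -15], [0, 0, -17]], yaw=[0, 0, 0, 0, 0])

```text
time: 3.85
ee_pos: [476.4, -233.8, 182.8]
eef_rot: [3.125, 0.29, 0.009]
contact_force: [-0.3, -0.9, -1.0]
width: 33.8
finger_force: 40.3
```

```bash
python3 -c "
from h import *
t=snap('top')
pv=ray([(200.6,211.4)],*t[1:4],48)[0]; po=ray([(140+290/5,165+157/5)],*t[1:4],44)[0]; l=ray([(140+435/5,165+210/5)],*t[1:4],10)[0]; gr=ray([(216,238)],*t[1:4],85)[0]
print(pv,po,np.linalg.norm(pv-po),l,gr,np.linalg.norm((gr-pv)[:2]))
to([po[0]-70,po[1],180],10.6)"
```

```text
[489.25696488 322.58524042  48.        ] [542.62092194 332.46167713  44.        ] 54.41742290247039 [505.26234123 231.91208279  10.        ] [396.90003578 264.51595368  85.        ] 109.09557467781964
tcp [ 477.4 -234.2  184.4] psi 10.62 F [0.7 0.  1.3] w 33.7 t 3.9
delta cm [  9.97 -55.78   0.2 ] yaw 0.02
```

Request:
send_rows(delta_pos=[[0.8, -4.6, 0], [1.6, -9.2, 0], [2.5, -13.9, 0], [3.3, -18.5, 0], [4.1, -23, 0]], yaw=[0, 0, 0, 0, 0])

```text
time: 4.4
ee_pos: [471.6, 2.4, 177.8]
eef_rot: [3.128, 0.291, -0.001]
contact_force: [1.2, 0.4, -1.2]
width: 33.6
finger_force: 40.3
```

Request:
send_rows(delta_pos=[[0.8, -4.6, 0], [1.6, -9.2, 0], [2.5, -13.9, 0], [3.3, -18.5, 0], [4.1, -23, 0]], yaw=[0, 0, 0, 0, 0])

```text
time: 4.9
ee_pos: [469.6, 235.9, 177.7]
eef_rot: [3.128, 0.291, -0.001]
contact_force: [0.8, -0.2, -1.6]
width: 33.6
finger_force: 40.3
```

Request:
send_rows(delta_pos=[[0.8, -4.6, 0], [1.7, -9.8, 0], [1.7, -9.8, 0], [1.7, -9.8, 0], [1.7, -9.8, 0]], yaw=[0, 0, 0, 0, 0])

```text
time: 5.4
ee_pos: [469.0, 331.9, 177.4]
eef_rot: [3.126, 0.289, -0.002]
contact_force: [0.4, -0.6, -1.0]
width: 34.1
finger_force: 40.4
```

```bash
python3 -c "
from h import *
p,K,D,T,s=snap('wrist'); cv2.imwrite('pics/w2.png',p[:,:,::-1])
to([472,332,180],10.6)
po=np.array([542.6,332.5,0]);pv=np.array([489.3,322.6,0])
print(proj([po+[0,0,44],po+[0,0,14],pv+[0,0,50],[505,232,10]],K,D,T))"
```

```text
tcp [469.3 331.6 177.6] psi 10.49 F [ 0.3 -0.9 -2.2] w 33.8 t 5.45
delta cm [ 0.27  0.01 -0.24] yaw -0.11
[[272.43810243  91.6860748 ]
 [270.88084049  91.01513415]
 [271.82817931 156.77853277]
 [362.57027714 149.14476119]]
```

View pics/w2.png

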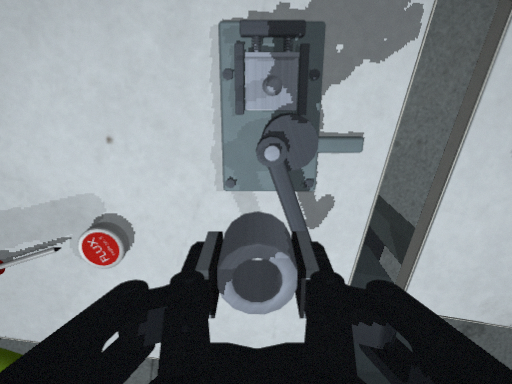

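Post tip is at about (271,86), pivot (271,152), lug end (363,144), with the held bush's mouth at about (258,281). The wrist view puts the clamp about 5 mm farther out than the top camera did. I'll step closer, stopping 40 mm short of the post and low, and re-measure there.

```bash
python3 -c "
from h import *
p,K,D,T,s=snap('wrist')
A=[ray([q],K,D,T,z)[0] for q,z in [((271,86),44),((271,152),50),((363,144),10)]]; print(np.round(A,1))
print(np.linalg.norm((A[0]-A[1])[:2]),np.linalg.norm((A[2]-A[1])[:2]))
u=(A[0]-A[1])[:2]; print('ang',np.degrees(np.arctan2(u[1],u[0])))
c=np.cos(np.radians(10.5));n=np.sin(np.radians(10.5))
to([A[0][0]-42*c,A[0][1]-42*n,68],10.6)
g=cv2.cvtColor(p,cv2.COLOR_RGB2GRAY)
print('row',g[283,205:310].tolist());print('col',g[205:325,258].tolist())
"
```

```text
[[547.2 334.1  44. ]
 [493.6 323.8  50. ]
 [510.3 232.6  10. ]]
54.58730670264989 92.6919674752063
ang 10.973304398780384
tcp [469.5 331.5 177.9] psi 10.47 F [-0.3 -0.8 -1.4] w 33.9 t 5.5
delta cm [ 3.49  1.14 10.99] yaw -0.13
row [17, 16, 19, 17, 19, 24, 15, 14, 17, 14, 13, 16, 44, 68, 69, 67, 66, 68, 69, 72, 128, 144, 130, 130, 129, 125, 119, 79, 59, 56, 59, 56, 59, 59, 60, 60, 59, 60, 60, 64, 59, 61, 61, 60, 64, 61, 62, 57, 60, 65, 62, 60, 59, 65, 58, 60, 58, 58, 57, 60, 59, 60, 57, 60, 58, 60, 55, 57, 59, 56, 58, 56, 60, 66, 65, 73, 83, 126, 153, 156, 152, 150, 147, 149, 148, 142, 138, 135, 129, 129, 125, 108, 56, 16, 17, 11, 31, 42, 48, 46, 34, 10, 19, 12, 24]
col [200, 205, 193, 183, 184, 184, 125, 75, 68, 67, 66, 67, 67, 69, 66, 67, 68, 68, 69, 68, 68, 68, 70, 68, 67, 68, 69, 65, 66, 65, 69, 68, 63, 67, 69, 68, 70, 67, 78, 88, 91, 89, 87, 83, 87, 84, 87, 83, 84, 83, 86, 82, 87, 177, 177, 103, 63, 63, 63, 61, 63, 62, 65, 62, 62, 63, 62, 62, 59, 64, 62, 59, 61, 60, 62, 61, 61, 62, 65, 61, 61, 61, 62, 61, 64, 62, 63, 61, 62, 64, 60, 63, 60, 63, 64, 65, 62, 116, 131, 137, 145, 144, 141, 141, 140, 136, 134, 132, 131, 190, 200, 199, 200, 199, 200, 201, 202, 203, 203, 205]
```

Request:
send_rows(delta_pos=[[1.2, 0.4, 3], [2.4, 0.8, 6], [3.5, 1.1, 9], [3.5, 1.1, 11], [3.5, 1.1, 11]], yaw=[0, 0, 0, 0, 0])

```text
time: 6.0
ee_pos: [504.4, 326.0, 65.3]
eef_rot: [3.125, 0.286, -0.008]
contact_force: [-0.3, -0.1, -0.6]
width: 33.8
finger_force: 40.4
```

Request:
send_rows(delta_pos=[[0, 0, 0], [0, 0, 0], [0, 0, 0]], yaw=[0, 0, 0])

```text
time: 6.3
ee_pos: [506.2, 329.7, 69.9]
eef_rot: [-3.127, -0.29, -0.004]
contact_force: [-0.2, 0.2, -0.8]
width: 34.1
finger_force: 40.4
```

```bash
python3 -c "
from h import *
p,K,D,T,s=snap('wrist'); cv2.imwrite('pics/w3.png',p[:,:,::-1])
W=np.eye(4);W[:3,:3]=R.from_rotvec(s['eef_rot']).as_matrix();W[:3,3]=s['ee_pos'];H=np.linalg.inv(W)@T
print('hand_eye',H.round(3)); print('bush top in tool',ray([(257,279.7)],K,D,H,-27.5),ray([(217,281),(297,281)],K,D,H,-27.5))
to([547.2,334.1,68],10.6)
print(proj([[547.2,334.1,44],[547.2,334.1,14]],K,D,T))"
```

```text
hand_eye [[-0.00000e+00 -9.53000e-01 -3.03000e-01  7.77370e+01]
 [ 1.00000e+00 -0.00000e+00 -1.00000e-03 -1.87000e-01]
 [ 1.00000e-03 -3.03000e-01  9.53000e-01 -1.42649e+02]
 [ 0.00000e+00  0.00000e+00  0.00000e+00  1.00000e+00]]
bush top in tool [[ -0.41768638  -0.21084511 -27.5       ]] [[ -1.06104034 -17.11219923 -27.5       ]
 [ -1.05444412  16.68688357 -27.5       ]]
tcp [506.1 329.7  69.7] psi 10.61 F [ 0.  -0.1 -0.7] w 34.2 t 6.35
delta cm [4.12 0.32 0.18] yaw 0.01
[[263.33955058 156.15924363]
 [262.48345002 146.16421577]]
```

View pics/w3.png

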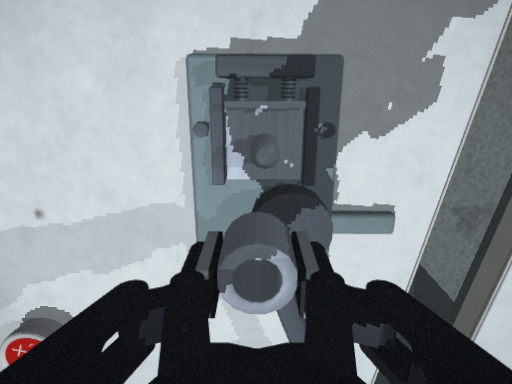

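Post is at about (265,151); the carriage spans columns 224–304. Get the post's edges numerically.

```bash
python3 -c "
from h import *
p,K,D,T,s=snap('wrist'); g=cv2.cvtColor(p,cv2.COLOR_RGB2GRAY)
for r in range(128,176,2): print(r,' '.join('%3d'%v for v in g[r,242:290:1]))"
```

```text
128  96  99  97  95  98  99  98  96  94  93  93  98  99  94  93  95  95  95  96  96  95  97  94  93  93  95  94  96  95  94  95  97  94  93  93  91  94  96  95  99  94  95  99  95  96  92  93  96
130  96  99  98  95  98  98  98  95  93  94  96  95  96  94  93  93  97  97  93  95  98  95  96  95  96  96  99  98  95  94  93  93  92  94  93  94  96  99  98  97  94  94  97  95  93  94  95  97
132  95  98  96  94  97  96  96  95  95  93  96  94  96  93  88  97  95  94  96  96  93  89  89  90  92  95  96  95  94  94  94  94  90  93  92  95  98  98  96  96  96  95  96  96  96  92  97  95
134  96  99  98  94  93  98  97  92  92  92  94  95  94  92  91  80  80  73  72  71  68  71  72  73  74  76  80  84  85  90  94  97  94  93  94  91  96  98  98  97  97  94  96  94  94  94  95  99
136  92  99  96  96  98  99  86  76  78  75  78  78  74  72  69  66  68  70  67  70  70  73  72  75  77  78  78  78  80  81  85  92  94  93  93  93  95  96  96  96  96  97  94  94  94  95  98  97
138  96  97  94  98  89  83  81  80  76  79  76  70  67  67  66  70  68  67  69  71  70  71  75  75  79  79  79  83  81 
[... 2903 characters left out ...]
  84  78  69  73  77  86  90  91  92  92  93  94  92  93  91  96  94  98  96  95  95  94  95  97  93  98  96  97
170 188 194 137  96  97  97  98  96  94  92  93  96  97  94  94  96  98  93  92  95  94  95  94  94  97  96  96  97  94  97  93  92  90  94  94  94  94  96  95  97  96  97  95  92  92  95  96  99
172 188 194 137 100  97  95  99  95  93  94  94  94  95  93  91  95  98  93  95  94  99  96  94  94  94  95  96  97  94  93  96  93  91  91  91  93  98  97  98  94  96  95  97  95  94  95  97  99
174 191 194 194 194 192 140  96  97  94  93  94  93  95  92  91  94  97  96  90  94  95  96  97  99  94  93  97  95  94  94  97  90  90  90  95  93  96  97  98  95  94  96  96  94  96  95  97  95
```

```bash
python3 -c "
from h import *
p,K,D,T,s=snap('wrist')
P=ray([(264.8,155.7)],K,D,T,44)[0];Q=ray([(264.6,153.5)],K,D,T,38)[0];print(P,Q)
M=R.from_rotvec(s['eef_rot']).as_matrix(); b=M@np.array([-.4,-.2,0])
to([P[0]-b[0],P[1]-b[1],62],10.6)"
```

```text
[547.42791633 333.32069745  44.        ] [547.40154183 333.2903618   38.        ]
tcp [505.8 329.5  69.2] psi 10.62 F [ 0.3  0.  -1.4] w 33.5 t 6.45
delta cm [4.2  0.42 0.73] yaw 0.02
```

Request:
send_rows(delta_pos=[[2, 0.2, 0], [4.2, 0.4, 0], [4.2, 0.4, 0], [4.2, 0.4, 0], [4.2, 0.4, 0]], yaw=[0, 0, 0, 0, 0])

```text
time: 6.95
ee_pos: [546.4, 333.2, 68.2]
eef_rot: [3.128, 0.292, -0.002]
contact_force: [-0.4, 0.5, -1.4]
width: 33.7
finger_force: 40.4
```

Request:
send_rows(delta_pos=[[0, 0, 0.5], [0, 0, 1], [0, 0, 1.5], [0, 0, 1.8], [0, 0, 1.8]], yaw=[0, 0, 0, 0, 0])

```text
time: 7.45
ee_pos: [547.0, 332.8, 49.4]
eef_rot: [3.127, 0.291, -0.002]
contact_force: [-0.3, -0.4, -1.4]
width: 34.1
finger_force: 40.4
```

Request:
send_rows(delta_pos=[[0, 0, 0.2], [0, 0, 0.4], [0, 0, 0.6], [0, 0, 0.7], [0, 0, 0.7]], yaw=[0, 0, 0, 0, 0])

```text
time: 7.95
ee_pos: [547.4, 333.0, 43.1]
eef_rot: [3.128, 0.291, -0.0]
contact_force: [-0.4, -0.5, -0.8]
width: 33.7
finger_force: 40.4
```

No contact with the bush's underside already below the tip height: it is threaded. Continue down.

Request:
send_rows(delta_pos=[[0, 0, 0.4], [0, 0, 0.8], [0, 0, 1.2], [0, 0, 1.5], [0, 0, 1.6]], yaw=[0, 0, 0, 0, 0])

```text
time: 8.45
ee_pos: [547.3, 332.9, 26.6]
eef_rot: [3.128, 0.291, -0.001]
contact_force: [-0.6, -0.7, -1.8]
width: 33.6
finger_force: 40.4
```

Request:
send_rows(delta_pos=[[0, 0, 0.1], [0, 0, 0.2], [0, 0, 0.3], [0, 0, 0.4], [0, 0, 0.4]], yaw=[0, 0, 0, 0, 0])

```text
time: 8.95
ee_pos: [547.4, 333.0, 23.1]
eef_rot: [3.128, 0.291, -0.0]
contact_force: [-0.3, -0.9, -0.4]
width: 33.2
finger_force: 40.4
```

Request:
send_rows(delta_pos=[[0, 0, 0.1], [0, 0, 0.1], [0, 0, 0.15], [0, 0, 0.15]], yaw=[0, 0, 0, 0])

```text
time: 9.35
ee_pos: [548.3, 333.2, 23.0]
eef_rot: [-3.128, -0.29, -0.003]
contact_force: [-0.9, -0.7, 6.1]
width: 33.8
finger_force: 41.4
```

Seated, with 6 N of contact. Open the fingers partway, then rise.

Request:
send_rows(delta_pos=[[0, 0, 0], [0, 0, 0], [0, 0, 0], [0, 0, 0], [0, 0, 0]], yaw=[0, 0, 0, 0, 0], fingers=0.4)

```text
time: 9.85
ee_pos: [547.3, 333.0, 21.5]
eef_rot: [3.128, 0.291, -0.001]
contact_force: [0.6, -0.3, -0.5]
width: 50.9
finger_force: 0.0
```

Request:
send_rows(delta_pos=[[0, 0, -1], [0, 0, -3], [0, 0, -6], [0, 0, -10], [0, 0, -13]], yaw=[0, 0, 0, 0, 0])

```text
time: 10.35
ee_pos: [548.0, 333.6, 154.8]
eef_rot: [-3.127, -0.291, -0.003]
contact_force: [0.2, 0.8, -0.4]
width: 51.4
finger_force: 0.0
```

```bash
python3 -c "
from h import *
to([470,333,150],10.6)"
```

```text
tcp [548.  333.6 154.8] psi 10.62 F [ 0.2  0.8 -0.4] w 51.4 t 10.35
delta cm [-7.67 -1.38  0.47] yaw 0.02
```

Request:
send_rows(delta_pos=[[-4, -0.5, 0], [-7.5, -1, 0], [-7.5, -1, 0], [-7.5, -1, 0]], yaw=[0, 0, 0, 0])

```text
time: 10.75
ee_pos: [471.8, 329.4, 152.9]
eef_rot: [-3.128, -0.292, -0.002]
contact_force: [1.2, -0.8, 0.2]
width: 50.9
finger_force: 0.0
```

```bash
python3 -c "
from h import *
p,K,D,T,s=snap('wrist'); cv2.imwrite('pics/w4.png',p[:,:,::-1])
print(proj([[547.4,333.2,50],[547.4,333.2,44],[492.3,323,50],[400,266,85]],K,D,T))
to([400,266,150],10.6)"
```

```text
[[271.17397486  89.35450624]
 [270.83941237  89.27074045]
 [269.9964414  162.90797091]
 [319.54047011 298.6734912 ]]
tcp [472.7 329.2 152.6] psi 10.61 F [ 0.2 -0.1 -0.3] w 51.2 t 10.8
delta cm [-8.31  4.87  0.25] yaw 0.01
```

View pics/w4.png

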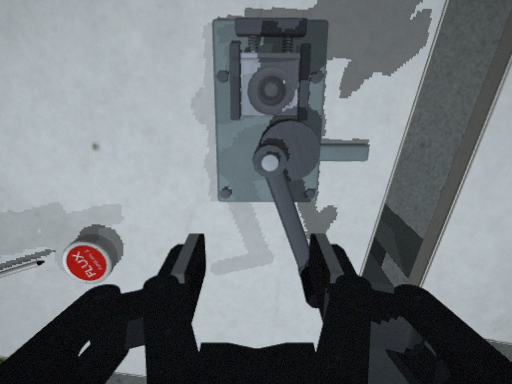

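The bush is seated on the post at (271,90) and the pivot is at (269,161), as predicted. Move above the grip.

Request:
send_rows(delta_pos=[[-3, 1.8, 0], [-6, 3.6, 0], [-8.3, 4.9, 0], [-8.3, 4.9, 0], [-8.3, 4.9, 0]], yaw=[0, 0, 0, 0, 0])

```text
time: 11.3
ee_pos: [400.8, 265.8, 152.3]
eef_rot: [-3.128, -0.288, -0.003]
contact_force: [0.6, 0.5, 0.5]
width: 51.3
finger_force: 0.0
```

```bash
python3 -c "
from h import *
p,K,D,T,s=snap('wrist'); cv2.imwrite('pics/w5.png',p[:,:,::-1])
print(s['ee_pos'],proj([[400,266,85],[400,266,46]],K,D,T))
g=cv2.cvtColor(p,cv2.COLOR_RGB2GRAY)
m=(g<60).astype(np.uint8); m[235:]=0
n,l,st,c=cv2.connectedComponentsWithStats(m); print([(st[i].tolist(),c[i].round(1)) for i in range(1,n) if st[i,4]>100])
"
```

```text
[400.84284959 265.76238457 152.27746945] [[256.82282681 201.86150393]
 [256.88138866 185.33663461]]
[([238, 0, 15, 18, 177], array([245.,   7.])), ([197, 24, 69, 190, 1743], array([244.7, 120.9])), ([266, 63, 53, 5, 164], array([290.3,  65.8])), ([311, 143, 75, 92, 3536], array([350.7, 197.1]))]
```

View pics/w5.png

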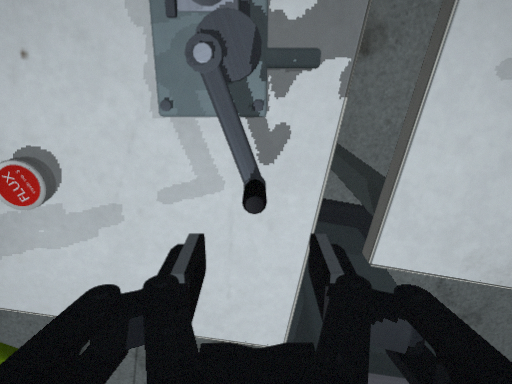

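The grip's top is at about (255,202), within 2 px of the prediction. Descend and close on it.

```bash
python3 -c "
from h import *
p,K,D,T,s=snap('wrist')
P=ray([(255,201.5)],K,D,T,85)[0];print(P, s['q'].round(2))
to([P[0],P[1],51],10.6)"
```

```text
[400.30277966 267.89883449  85.        ] [-0.3   0.33 -0.41  2.06  0.18  0.79 -2.21]
tcp [401.  266.5 152.1] psi 10.57 F [-0.1  0.1 -0.6] w 51.3 t 11.4
delta cm [-0.05 -0.14 10.11] yaw -0.03
```

Request:
send_rows(delta_pos=[[0, -0.1, 3], [0, -0.1, 6], [0, -0.1, 9], [0, -0.1, 10], [0, -0.1, 10]], yaw=[0, 0, 0, 0, 0])

```text
time: 11.9
ee_pos: [398.8, 266.7, 50.5]
eef_rot: [3.127, 0.291, -0.004]
contact_force: [0.1, 0.6, -0.5]
width: 51.2
finger_force: 0.0
```

Request:
send_rows(delta_pos=[[0, 0, 0], [0, 0, 0], [0, 0, 0], [0, 0, 0], [0, 0, 0]], yaw=[0, 0, 0, 0, 0], fingers=1, squeeze=50)

```text
time: 12.4
ee_pos: [400.1, 267.6, 53.1]
eef_rot: [-3.127, -0.291, -0.004]
contact_force: [-0.5, 0.0, 6.8]
width: 16.2
finger_force: 48.9
```

```bash
python3 -c "
from h import *
to([400,267,51],10.6)
s=observe(); M=R.from_rotvec(s['eef_rot']).as_matrix(); P=s['ee_pos']
pv=np.array([492.5,323.2]); r=P[:2]-pv; a0=np.degrees(np.arctan2(r[1],r[0]))%360; print('r',np.hypot(*r),a0)
for th in range(0,71,5):
    a=np.radians(280.6-70+th if 0 else a0+th); q=np.r_[pv+110*np.array([np.cos(a),np.sin(a)]),P[2]]
    print(th,(M.T@(q-P)/10).round(2))
"
```

```text
tcp [400.1 267.6  53.1] psi 10.62 F [-0.5  0.   6.8] w 16.2 t 12.4
delta cm [-0.02  0.05  0.21] yaw 0.02
r 107.87669066219169 211.05489904434876
0 [-0.2   0.07 -0.  ]
5 [ 0.17  0.96 -0.  ]
10 [ 0.62  1.81 -0.  ]
15 [ 1.15  2.61 -0.  ]
20 [1.74 3.37 0.  ]
25 [2.39 4.07 0.  ]
30 [3.1  4.71 0.  ]
35 [3.87 5.29 0.  ]
40 [4.68 5.8  0.01]
45 [5.54 6.24 0.01]
50 [6.42 6.6  0.01]
55 [7.34 6.88 0.01]
60 [8.28 7.08 0.01]
65 [9.23 7.2  0.02]
70 [10.19  7.23  0.02]
```

Grip held. Swing along the arc in steps, watching the force, and rise 2 mm to ease the pads off the bar.

Request:
send_rows(delta_pos=[[0, 0, -0.2], [0.1, 0.5, -0.2], [0.3, 1.0, -0.2], [0.5, 1.4, -0.2], [0.7, 1.8, -0.2]], yaw=[0, 0, 0, 0, 0])

```text
time: 12.9
ee_pos: [411.1, 251.9, 53.5]
eef_rot: [-3.124, -0.291, -0.006]
contact_force: [6.4, 6.6, -15.2]
width: 16.6
finger_force: 50.6
```

Request:
send_rows(delta_pos=[[0.25, 0.4, 0], [0.5, 0.8, 0], [0.8, 1.2, 0], [1.1, 1.6, 0], [1.1, 1.6, 0]], yaw=[0, 0, 0, 0, 0])

```text
time: 13.4
ee_pos: [424.7, 238.4, 53.5]
eef_rot: [-3.124, -0.29, -0.005]
contact_force: [4.6, 7.6, -13.6]
width: 16.4
finger_force: 50.7
```

Request:
send_rows(delta_pos=[[0.4, 0.35, 0.1], [0.9, 0.8, 0.1], [1.4, 1.25, 0.1], [1.8, 1.55, 0.1], [2.2, 1.85, 0.1]], yaw=[0, 0, 0, 0, 0])

```text
time: 13.9
ee_pos: [448.9, 223.3, 53.2]
eef_rot: [-3.126, -0.291, -0.002]
contact_force: [-0.6, 6.5, -0.3]
width: 16.3
finger_force: 52.2
```

```bash
python3 -c "
from h import *
to([512.5,215,53],10.6)
s=observe(); M=R.from_rotvec(s['eef_rot']).as_matrix(); P=s['ee_pos']
pv=np.array([492.5,323.2]); r=P[:2]-pv; a=np.arctan2(r[1],r[0]); u=np.array([np.cos(a),np.sin(a)]);t=np.array([-u[1],u[0]]);F=s['contact_force'][:2]
print('r',np.hypot(*r),np.degrees(a)%360,'Frad',F@u,'Ftan',F@t)
for th in range(245,286,5):
    a=np.radians(th); q=np.r_[pv+np.hypot(*r)*np.array([np.cos(a),np.sin(a)]),P[2]]
    print(th,(M.T@(q-P)/10).round(2))
"
```

```text
tcp [448.9 223.3  53.2] psi 10.62 F [-0.6  6.5 -0.3] w 16.3 t 13.9
delta cm [6.09 1.99 0.03] yaw 0.02
r 108.97683775700816 246.4366812115849 Frad -5.72966109185567 Ftan -3.120773000320882
245 [-0.22 -0.16 -0.  ]
250 [0.57 0.36 0.  ]
255 [1.41 0.81 0.  ]
260 [2.28 1.18 0.  ]
265 [3.19 1.48 0.  ]
270 [4.11 1.7  0.  ]
275 [5.06 1.83 0.  ]
280 [6.   1.88 0.01]
285 [6.96 1.85 0.01]
```

Request:
send_rows(delta_pos=[[0.5, 0.25, 0], [1.0, 0.53, 0], [1.4, 0.74, 0], [1.9, 0.95, 0], [2.3, 1.12, 0]], yaw=[0, 0, 0, 0, 0])

```text
time: 14.4
ee_pos: [473.1, 215.5, 53.1]
eef_rot: [3.128, 0.29, -0.0]
contact_force: [-2.8, 2.8, 6.0]
width: 16.5
finger_force: 52.9
```

Request:
send_rows(delta_pos=[[0.5, 0.15, 0], [1.0, 0.3, 0], [1.5, 0.42, 0], [1.9, 0.52, 0], [2.3, 0.59, 0]], yaw=[0, 0, 0, 0, 0])

```text
time: 14.9
ee_pos: [496.1, 213.3, 53.1]
eef_rot: [3.127, 0.29, -0.003]
contact_force: [-3.9, 1.3, 8.8]
width: 16.4
finger_force: 53.1
```

Request:
send_rows(delta_pos=[[0.5, 0.06, 0], [0.9, 0.1, 0], [1.3, 0.12, 0], [1.5, 0.12, 0], [1.5, 0.12, 0]], yaw=[0, 0, 0, 0, 0])

```text
time: 15.4
ee_pos: [511.2, 214.6, 53.1]
eef_rot: [3.126, 0.29, -0.003]
contact_force: [-3.1, 0.1, 9.0]
width: 16.3
finger_force: 53.1
```

```bash
python3 -c "
from h import *
to([512.5,215,53],10.6)
s=observe(); P=s['ee_pos']
pv=np.array([492.5,323.2]); r=P[:2]-pv; a=np.arctan2(r[1],r[0]); u=np.array([np.cos(a),np.sin(a)]);t=np.array([-u[1],u[0]]);F=s['contact_force'][:2]
print('r',np.hypot(*r),np.degrees(a)%360,'Frad',F@u,'Ftan',F@t)
p,K,D,T,s=snap('wrist'); cv2.imwrite('pics/w6.png',p[:,:,::-1])
"
```

```text
tcp [511.2 214.6  53.1] psi 10.58 F [-3.1  0.1  9. ] w 16.3 t 15.4
delta cm [ 0.14 -0.02  0.01] yaw -0.02
r 110.20978882854126 279.75421617917516 Frad -0.607369582804107 Ftan -3.047703329890202
```

View pics/w6.png

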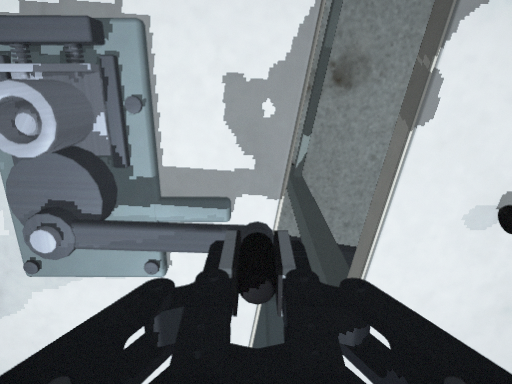

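The lever bar lies parallel to the lug (bar rows 225–250, lug rows 198–220), with the grip held at (257,260) and the bush on the post against the cam at (25,120). Check the angle numerically, hold briefly, then hand in.

```bash
python3 -c "
from h import *
p,K,D,T,s=snap('wrist')
L=ray([(140,210),(228,209)],K,D,T,10); B=ray([(95,236),(225,238)],K,D,T,45)
for A in (L,B): d=A[1]-A[0]; print(np.degrees(np.arctan2(d[1],d[0]))%360)
print(ray([(42,241)],K,D,T,50))"
```

```text
281.251854852626
279.5881706239452
[[492.62857911 323.41934038  50.        ]]
```

Request:
send_rows(delta_pos=[[0, 0, 0], [0, 0, 0], [0, 0, 0], [0, 0, 0], [0, 0, 0]], yaw=[0, 0, 0, 0, 0])

```text
time: 16.0
ee_pos: [511.1, 214.5, 53.1]
eef_rot: [3.126, 0.29, -0.002]
contact_force: [-3.4, 1.2, 7.7]
width: 16.2
finger_force: 53.1
```

Lever within about 2° of the lug line, everything steady.

```bash
python3 -c "
from plant import finish_job
print(finish_job())"
```

```text
the job is handed in; nothing more can be done
None
```

The job is handed in (no verdict came back): the tall bush is seated on the post and released, the lever is held by its grip within about 2° of the lug line at about 53 N, and the short bush, flux tin and tip cleaner were not touched.

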